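# Sort the games pieces into their trays

### The job

Put the games pieces away in the three white trays: both big matchsticks in the long tray, both draughts in the round dish and the domino in the square box, each piece lying flat on the bottom of its tray, none on top of another. One draught was left in the long tray by mistake: take it out before any matchstick goes in. Leave the roll of tape and the mug where they are.

Things in the scene. Friction and masses are not known exactly. Their poses are not given: they have to be found in the camera images.
- match_a: a big wooden matchstick, a square rod 120 x 12 x 12 mm of pale brown wood with a red head at one end, lying on the table. Origin at its centre (6 mm above what it lies on), x along its length towards the head, z up as it starts. Any way round is fine
- match_b: a big wooden matchstick, a square rod 120 x 12 x 12 mm of pale brown wood with a red head at one end, lying on the table. Origin at its centre (6 mm above what it lies on), x along its length towards the head, z up as it starts. Any way round is fine
- draught_a: a dark wooden draughts piece, a flat disc 40 mm across and 14 mm thick with two pale rings on its upper face, lying on the table among the other pieces. Origin at its centre (7 mm above what it lies on), z its axis, up at the start. Its twin is interchangeable in the dish
- draught_b: a dark wooden draughts piece, a flat disc 40 mm across and 14 mm thick with two pale rings on its upper face, lying at the start on the floor of the long tray, where it does not belong. Origin at its centre (7 mm above what it lies on), z its axis, up at the start. Its twin is interchangeable in the dish
- domino: a black domino with a white middle line and white pips, 50 x 25 x 10 mm, lying flat on the table face up. Origin at its centre (5 mm above what it lies on), x along its 50 mm length, z out of its face. Either face may be up in the box
- long_tray: the long white open tray for the matchsticks, fixed to the table: outside 200 x 118 x 28 mm high, walls and floor 4 mm thick (inside 192 x 110 mm). Origin at the centre of its underside, on the table; x along its length, y across it, z up
- round_dish: the round white open dish for the draughts, fixed to the table: outside 150 mm across and 22 mm high, wall and floor 4 mm thick. Origin at the centre of its underside, on the table; z up
- square_box: the square white open box for the domino, fixed to the table: outside 110 x 110 x 28 mm high, walls and floor 4 mm thick. Origin at the centre of its underside, on the table; x and y along its sides, z up
- tape_roll: a yellow roll of tape lying flat on the table, a ring 50 mm across with a 34 mm hole, 19 mm high; stands among the pieces, not part of the job. Origin at the centre of its underside
- mug: a blue china mug standing at the robot's left, 80 mm across and 90 mm high, with a handle; not part of the job. Origin at the centre of its underside

How it is judged:
At the end, for the whole second after the job is handed in: At rest, flat (0.12 rad) on their trays' floors: both matchsticks in the long tray (centres within 60 mm along, 52 mm across of its middle), both draughts in the round dish (within 54 mm), the domino in the square box (within 42 mm each way); none raised over 6 mm (x of match_a in the frame of long_tray between -0.06 and 0.06 m and y of match_a in the frame of long_tray between -0.052 and 0.052 m and z of each of match_a, match_b in the frame of long_tray below 0.016 m and angle between the x axis of each of match_a, match_b and the z axis of long_tray, either way round above 1.45 rad and x of match_b in the frame of long_tray between -0.06 and 0.06 m and y of match_b in the frame of long_tray between -0.052 and 0.052 m and horizontal distance between each of draught_a, draught_b and round_dish below 0.054 m and z of each of draught_a, draught_b in the frame of round_dish below 0.017 m and angle between the z axis of each of draught_a, draught_b and the z axis of round_dish, either way round below 0.12 rad and x of domino in the frame of square_box between -0.042 and 0.042 m and y of domino in the frame of square_box between -0.042 and 0.042 m and z of domino in the frame of square_box below 0.015 m and angle between the z axis of domino and the z axis of square_box, either way round below 0.12 rad and linear speed of each of match_a, match_b, draught_a, draught_b, domino below 0.02 m/s); the robot touches nothing.
It fails at once if a matchstick is put into the long tray while the misplaced draught is still in it (((x of match_a in the frame of long_tray between -0.097 and 0.097 m and y of match_a in the frame of long_tray between -0.056 and 0.056 m and z of match_a in the frame of long_tray below 0.028 m) or (x of match_b in the frame of long_tray between -0.097 and 0.097 m and y of match_b in the frame of long_tray between -0.056 and 0.056 m and z of match_b in the frame of long_tray below 0.028 m)) and (x of draught_b in the frame of long_tray between -0.097 and 0.097 m and y of draught_b in the frame of long_tray between -0.056 and 0.056 m and z of draught_b in the frame of long_tray below 0.028 m)).
It fails at once if the roll of tape is moved by more than 30 mm (distance of tape_roll from where it was at the start of the episode above 0.03 m).
It fails at once if the mug is moved by more than 30 mm (distance of mug from where it was at the start of the episode above 0.03 m).
It also fails if it takes over 120 s, if anything falls off the work surface, if the arm or the gripper's body presses on something with over 40 N, if the wrist force passes 120 N, or if a joint passes its speed limit or range.

### The arm

A 6-joint arm with a two-finger parallel gripper is mounted at the origin on the work surface. World frame = base frame: x ahead of the robot, y to its left, z up, the work surface at z = 0. Lengths are in m, angles in rad, forces in N, time in s.
With the tool pointing down it reaches from about 0.375 to 0.9 m from the base axis. Payload 3.1 kg.
Tool frame: the origin (TCP) lies at the very end of the fingers, on their centre line; the grasp point (between the pads) lies 19 mm behind it; z points along the fingers, y is the line along which they close (so a half turn about z gives the same grasp; the last joint's range is limited). The gripper opens to 87 mm and grips with 3 to 60 N. Pads are 19 mm wide; open, the fingers measure 117 mm over their backs; the gripper's body (75 mm by 190 mm) begins 51 mm behind the grasp point.
Start: joints at [-1.335, 0.527, 1.433, -0, 1.181, -0.178], TCP at [0.251, -0.572, 0.184] pointing down, gripper open.
Joint ranges: [-3.08, 3.08], [-0.75, 2.2], [0.22, 2.44], [-1.43, 4.57], [0, 2.65], [-2.85, 2.85]. Speed limits (rad/s): [2.79, 2.79, 3.14, 3.14, 3.14, 3.14].

### API

Orientations are given as a unit quaternion [x, y, z, w].
In Python, from rig import status, viewer, robot gives the robot as it stands.
- The arm moves only by the tool arm_command, never from a script. Its arguments are lists of equal length, an entry for each row: "delta_rot": the turn, a rotation vector about the tool's x, y, z in degrees, a list of three; "delta_pos": the shift along the tool's x, y, z in m, a list of three; "gripper": the closure, from -1 (fully open) to 1 (shut). In form: {"delta_rot": [[rx, ry, rz], ...], "delta_pos": [[dx, dy, dz], ...], "gripper": [gripper, ...]}. A call has 1 to 12 rows; each row is the pose to reach, as a shift and turn from the pose commanded when the call began, along the tool's axes at that moment; what a row does not reach only later rows make up. A row lasts 1/12 s, in which the tool goes at most 41.7 mm and 7.16 degrees, less where a joint would pass 70% of its speed; a pose out of reach is approached as far as the arm can. A call with a gripper value outside its range is refused whole. The fingers move at their own pace and stop on an object; "grip_force" is the grip in N (left out, the last holds). Time passes only in rows, so rows that repeat a pose let the fingers close. It gives the time, the measured TCP pose, the force, the opening and the grip force at its end, in the units of the state.
- status.get_obs(): the state, without advancing time (a new reading comes with each control period).
- viewer.camera(name): name is "side" or "top"; returns a dict with "pixels" (420x560x3 uint8, blue, green, red), "fx", "fy", "cx", "cy" (pixels), "pose" (4x4, takes a point from camera to world coordinates). Camera axes: x right, y down, z forward; pixel columns grow to the right and rows downward; lengths in m; the calibration is good to about 2 mm. A picture is of the moment at which its call begins. There is no depth.
- robot.hand_in(): hands the job in; it is judged then, once.
The state is a dict: "time": time; "q": joint angles; "joint_velocities": joint speeds; "joint_torque": joint torques, N m; "position": TCP position; "tool_rot": TCP orientation; "ft_force": force on the tool from outside, world axes, zero at the start; "moment": the same for the moment, N m; "grip_width": finger opening in m; "grip_force": force on a finger pad.
Only numpy, scipy, OpenCV 4.12 (cv2) and the standard library are available. Lean on these libraries where they do the work, as an engineer would, in place of code of your own. Each camera call takes 0.05 s, during which the arm holds its last target. There are 200 camera calls.

## Working session

There is one attempt and no reset: what is moved stays moved. The work goes in short steps, Python scripts to look and compute and a tool call to move; the robot and the scene stay as the last step left them, time stands still between calls to the robot, and variables do not carry over. Pictures are saved under pics/ and viewed, at most 14 in all, crops included, and the job is handed in when it is done.

Besides the shell and the picture viewer there is one more tool, called by a JSON object that holds its "api" and its "payload", one argument or row to a line. arm_command: Moves the arm, as the interface text tells. Its arguments: {"type":"object","properties":{"delta_rot":{"type":"array","items":{"type":"array","items":{"type":"number"}}},"delta_pos":{"type":"array","items":{"type":"array","items":{"type":"number"}}},"gripper":{"type":"array","items":{"type":"number"}},"grip_force":{"type":"number"}},"required":["delta_rot","delta_pos","gripper"]}

```bash
mkdir -p pics; python3 - <<'E'
from rig import status, viewer
import cv2
for n in("top","side"):
    c=viewer.camera(n);cv2.imwrite(f"pics/{n}0.png",c["pixels"]);print(n,c["fx"],c["cx"],c["cy"],c["pose"])
print(status.get_obs())
E
```

```text
top 413.5182547992254 284.33414474243057 214.44894071310463 [[-0.01525629 -0.99816163  0.05865663  0.45548614]
 [-0.99973512  0.01623873  0.01630901  0.08848853]
 [-0.01723153 -0.05839227 -0.99814499  1.31335112]
 [ 0.          0.          0.          1.        ]]
side 425.6954849634244 282.7607072647674 211.5290546634228 [[ 0.71497728 -0.35295749  0.60351346 -0.1018577 ]
 [-0.69906724 -0.37400165  0.60944873 -0.57167386]
 [ 0.01060554 -0.85763849 -0.5141437   0.5799829 ]
 [ 0.          0.          0.          1.        ]]
{'time': 0.1, 'q': array([-1.33547701e+00,  5.28365513e-01,  1.43375599e+00, -3.04732587e-05,
        1.18137921e+00, -1.78508889e-01]), 'joint_velocities': array([ 0.00044528, -0.00228023, -0.00341151,  0.00192041,  0.00136487,
       -0.00012145]), 'joint_torque': array([-1.52625930e-04, -4.40984845e+01, -1.77150589e+01,  6.34174864e-02,
        5.33688767e-02, -4.19520256e-05]), 'position': array([ 0.25116647, -0.571529  ,  0.18338005]), 'tool_rot': array([ 9.78667906e-01,  2.05446391e-01, -4.11804636e-05, -9.53245620e-04]), 'ft_force': array([ 0.53078898, -0.2993699 , -1.42157961]), 'moment': array([-0.02653629, -0.00385963,  0.01356805]), 'grip_force': 0.0, 'grip_width': 0.08687807963547596}
```

View pics/top0.png

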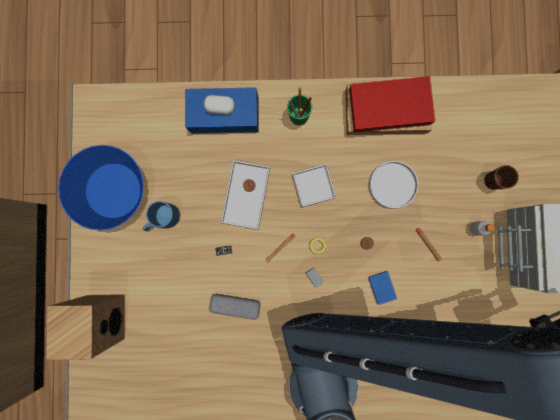

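View pics/side0.png

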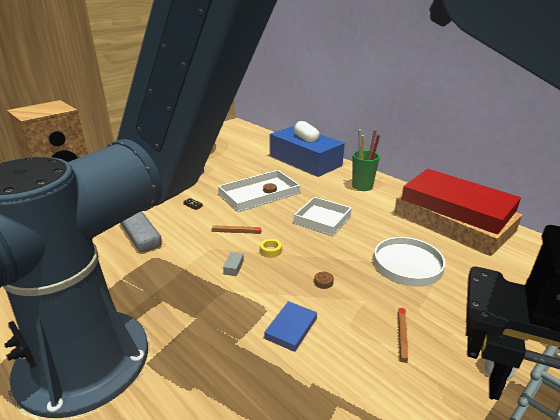

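The top view shows the long tray at (246,195) with a draught at (249,185), the box at (314,186), the dish at (394,185), and the mug at (161,215). The domino is at (224,250), the matches at (281,248) and (428,244), the tape at (318,245), and the free draught at (367,243).

```bash
cat > h.py <<'E'
from rig import status, viewer
import cv2, numpy as np
from scipy.spatial.transform import Rotation as R
def cast(c,uv,z):
    d=c["pose"][:3,:3]@np.array([(uv[0]-c["cx"])/c["fx"],(uv[1]-c["cy"])/c["fy"],1]);o=c["pose"][:3,3]
    return o+d*(z-o[2])/d[2]
def proj(c,p):
    q=c["pose"][:3,:3].T@(np.array(p)-c["pose"][:3,3]);return q[:2]/q[2]*c["fx"]+[c["cx"],c["cy"]]
def mask(im,kind):
    h,s,v=[x.astype(int) for x in cv2.split(cv2.cvtColor(im,cv2.COLOR_BGR2HSV))]
    return {"white":(s<50)&(v>150),"brown":(v<150)&(s>90)&((h<18)|(h>170)),
     "match":(s>135)&((h<14)|(h>170)),"black":v<90,"yellow":(h>22)&(h<35)&(s>150)}[kind].astype(np.uint8)
def find(c,kind,box,z):
    x0,y0,x1,y1=box;m=mask(c["pixels"],kind)[y0:y1,x0:x1]
    cs,_=cv2.findContours(m,cv2.RETR_EXTERNAL,cv2.CHAIN_APPROX_NONE)
    k=max(cs,key=cv2.contourArea).reshape(-1,2)+[x0,y0]
    w=np.array([cast(c,p,z)[:2] for p in k])
    (cx,cy),(a,b),t=cv2.minAreaRect((w*1000).astype(np.float32))
    if a<b:a,b,t=b,a,t+90
    return np.round([cx,cy,a,b,(t+90)%180-90],1)
E
python3 - <<'E'
from h import *
c=viewer.camera("top")
for n,k,b,z in [("long","white",(215,150,278,238),.028),("box","white",(285,158,343,212),.028),("dish","white",(362,155,425,215),.022),
 ("domino","black",(208,238,240,262),.01),("matchA","match",(260,228,300,268),.012),("matchB","match",(410,222,446,266),.012),
 ("tape","yellow",(303,232,332,260),.019),("drA","brown",(354,232,380,256),.014),("drB","brown",(238,175,262,196),.018)]:
    print(n,find(c,k,b,z))
im=c["pixels"][140:275,195:455];cv2.imwrite("pics/z1.png",cv2.resize(im,None,fx=3,fy=3,interpolation=cv2.INTER_CUBIC))
E
```

```text
long [592.2 231.5 191.1 116.5 -11.4]
box [618.5  15.4 106.5 102.1 -75.1]
dish [ 621.4 -234.9  145.   143.4   -1.6]
domino [ 4.217e+02  3.173e+02  2.200e+01  1.900e+01 -4.000e-01]
matchA [460.7  89.9  22.2   8.9 -45.9]
matchB [ 459.6 -320.3   52.1   12.    34.3]Traceback (most recent call last):
  File "<stdin>", line 6, in <module>
  File "h.py", line 16, in find
    k=max(cs,key=cv2.contourArea).reshape(-1,2)+[x0,y0]
      ~~~^^^^^^^^^^^^^^^^^^^^^^^^
ValueError: max() iterable argument is empty
```

```bash
python3 - <<'E'
from h import *
c=viewer.camera("top")
hs=cv2.cvtColor(c["pixels"],cv2.COLOR_BGR2HSV)
for n,u,v in [("table",340,225),("table2",390,235),("matchA",275,254),("mA",280,249),("mB",432,249),("mB",424,238),("mBhead",420,231),("tape",311,245),("tape",318,238),("dr",367,243),("dr",364,241),("domino",224,250),("dom",219,250)]:
    print(n,hs[v,u])
im=c["pixels"][140:275,195:455];cv2.imwrite("pics/z1.png",cv2.resize(im,None,fx=3,fy=3,interpolation=cv2.INTER_CUBIC))
E
```

```text
table [ 18  98 169]
table2 [ 18  95 175]
matchA [ 15 126 152]
mA [ 15 128 158]
mB [ 13 146 136]
mB [ 14 135 142]
mBhead [  2 177 174]
tape [ 29 128 180]
tape [ 30 132 178]
dr [ 11 137 108]
dr [ 11 149 111]
domino [140  12  66]
dom [140  11  68]
```

View pics/z1.png

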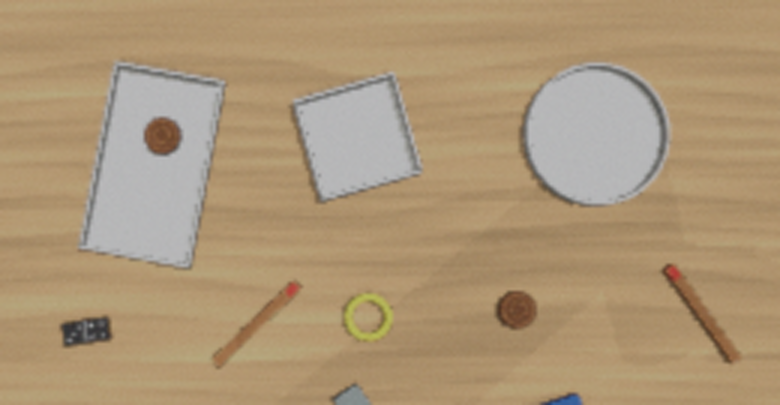

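The crop shows every piece clear of the others, with domino and match edges visible. I'll adjust the masks using the sampled colours.

```bash
python3 - <<'E'
s=open('h.py').read()
a=s.index('    return {"white"');b=s.index('def find')
s=s[:a]+'''    m={"white":(s<50)&(v>140),"brown":(v<135)&(s>70)&((h<17)|(h>170)),
     "match":(s>112)&((h<17)|(h>170)),"black":(s<60)&(v<215),"yellow":(h>22)&(h<36)&(s>80)}[kind].astype(np.uint8)
    return cv2.morphologyEx(m,cv2.MORPH_CLOSE,np.ones((3,3),np.uint8))
'''+s[b:]
open('h.py','w').write(s)
E
python3 - <<'E'
from h import *
c=viewer.camera("top")
for n,k,b,z in [("long","white",(215,150,278,238),.028),("box","white",(285,158,343,212),.028),("dish","white",(362,155,425,215),.022),
 ("domino","black",(208,238,240,262),.01),("matchA","match",(260,228,300,268),.012),("matchB","match",(410,222,446,266),.012),
 ("tape","yellow",(303,232,332,260),.019),("drA","brown",(354,232,380,256),.014),("drB","brown",(238,175,262,196),.018)]:
    try: print(n,find(c,k,b,z))
    except Exception as e: print(n,e)
E
```

```text
long [596.3 230.7 200.2 120.  -11.1]
box [622.5  15.6 110.  109.8  14.6]
dish [ 621.4 -236.4  146.7  144.8   88.9]
domino [423.1 304.7  46.3  21.3 -82.8]
matchA [429.8 124.6 119.6  13.3 -48.1]
matchB [ 432.6 -338.3  120.6   16.4   34. ]
tape [432.9   9.2  49.9  46.6  89.1]
drA [ 438.3 -145.7   37.7   37.2  -46.2]
drB [626.6 221.3  33.8  33.5  44.1]
```

All measured sizes fit (tray 200x120, box 110, matches 120, discs about 38). Next is a helper that turns waypoints into tool-frame deltas.

```bash
cat > go.py <<'E'
# args: x,y,z(mm),grip-angle(deg) waypoints -> deltas from the current pose
import sys; from h import *
o=status.get_obs(); p=o["position"]; r=R.from_quat(o["tool_rot"])
print("now",np.round(p*1000,1),"w",round(o["grip_width"]*1000,1),"q6",round(o["q"][5],2),"t",o["time"])
pp,pr=p,r
for a in sys.argv[1:]:
    x,y,z,t=map(float,a.split(","))
    best=None
    for k in (0,180,-180):
        f=np.radians(t+90+k); f=(f+np.pi)%(2*np.pi)-np.pi
        q6=np.arctan2(y,x)+np.pi/2-f
        if best is None or abs(q6)<abs(best[1]): best=(f,q6)
    f=best[0]
    T=R.from_matrix(np.array([[np.cos(f),np.sin(f),0],[np.sin(f),-np.cos(f),0],[0,0,-1]]).T)
    P=np.array([x,y,z])/1000
    n=max(np.linalg.norm(P-pp)/.0417,np.degrees((pr.inv()*T).magnitude())/7.16)
    print(a,"rot",np.round(np.degrees((r.inv()*T).as_rotvec()),1).tolist(),"pos",np.round(r.inv().apply(P-p),4).tolist(),"rows %.1f q6 %.2f"%(n,best[1]))
    pp,pr=P,T
E
python3 go.py 440,-175,180,-11 627,221,120,-11
```

```text
now [ 251.2 -571.9  183.8] w 87.1 q6 -0.18 t 0.25
440,-175,180,-11 rot [-0.1, -0.0, -55.3] pos [0.3324, -0.2875, 0.0041] rows 10.5 q6 -0.19
627,221,120,-11 rot [-0.1, -0.0, -55.3] pos [0.6628, -0.5748, 0.0645] rows 10.6 q6 0.53
```

{"api": "arm_command", "payload": {
  "delta_rot": [
    [0,0,-55],
    [0,0,-55],
    [0,0,-55],
    [0,0,-55],
    [0,0,-55],
    [0,0,-55],
    [0,0,-55],
    [0,0,-55],
    [0,0,-55],
    [0,0,-55],
    [0,0,-55],
    [0,0,-55]
  ],
  "delta_pos": [
    [0.332,-0.288,0.004],
    [0.332,-0.288,0.004],
    [0.332,-0.288,0.004],
    [0.332,-0.288,0.004],
    [0.332,-0.288,0.004],
    [0.332,-0.288,0.004],
    [0.332,-0.288,0.004],
    [0.332,-0.288,0.004],
    [0.332,-0.288,0.004],
    [0.332,-0.288,0.004],
    [0.332,-0.288,0.004],
    [0.332,-0.288,0.004]
  ],
  "gripper": [-0.4,-0.4,-0.4,-0.4,-0.4,-0.4,-0.4,-0.4,-0.4,-0.4,-0.4,-0.4],
  "grip_force": 15
}}

```text
time: 1.25
position: [0.4402, -0.1706, 0.1802]
tool_rot: [0.772, 0.636, 0.001, -0.001]
ft_force: [-0.5, -0.8, 0.6]
grip_width: 0.0612
grip_force: 0.0
```

```bash
python3 go.py 627,221,100,-11 627,221,7,-11
```

```text
now [ 440.2 -170.6  180.2] w 61.2 q6 -0.42 t 1.25
627,221,100,-11 rot [-0.0, -0.1, 0.0] pos [0.4198, 0.1088, 0.081] rows 10.6 q6 0.53
627,221,7,-11 rot [-0.0, -0.1, 0.0] pos [0.4197, 0.1088, 0.174] rows 2.2 q6 0.53
```

{"api": "arm_command", "payload": {
  "delta_rot": [
    [0,0,0],
    [0,0,0],
    [0,0,0],
    [0,0,0],
    [0,0,0],
    [0,0,0],
    [0,0,0],
    [0,0,0],
    [0,0,0],
    [0,0,0],
    [0,0,0],
    [0,0,0]
  ],
  "delta_pos": [
    [0.42,0.109,0.081],
    [0.42,0.109,0.081],
    [0.42,0.109,0.081],
    [0.42,0.109,0.081],
    [0.42,0.109,0.081],
    [0.42,0.109,0.081],
    [0.42,0.109,0.081],
    [0.42,0.109,0.081],
    [0.42,0.109,0.081],
    [0.42,0.109,0.081],
    [0.42,0.109,0.081],
    [0.42,0.109,0.081]
  ],
  "gripper": [-0.4,-0.4,-0.4,-0.4,-0.4,-0.4,-0.4,-0.4,-0.4,-0.4,-0.4,-0.4]
}}

```text
time: 2.25
position: [0.6307, 0.2195, 0.0978]
tool_rot: [0.772, 0.636, 0.001, -0.0]
ft_force: [1.0, -0.5, 0.1]
grip_width: 0.0608
grip_force: 0.0
```

```bash
python3 - <<'E'
from h import *
c=viewer.camera("side");cv2.imwrite("pics/s2.png",c["pixels"])
print(proj(c,[.627,.221,.018]))
E
python3 go.py 627,221,100,-11 627,221,8,-11
```

```text
[269.07007334 186.33002309]
now [629.3 216.9  98.1] w 60.5 q6 0.36 t 2.3
627,221,100,-11 rot [-0.0, 0.0, -0.1] pos [0.0036, -0.0031, -0.0019] rows 0.1 q6 0.53
627,221,8,-11 rot [-0.0, 0.0, -0.1] pos [0.0036, -0.0031, 0.0901] rows 2.2 q6 0.53
```

View pics/s2.png

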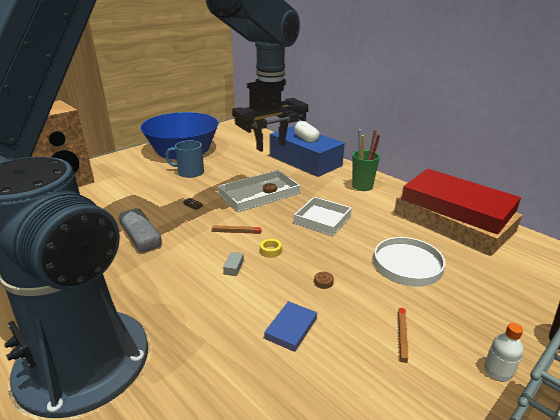

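The projected draught (269,186) matches the picture, where it is at (270,187), and the gripper is above it. Descending to grasp and lift.

{"api": "arm_command", "payload": {
  "delta_rot": [
    [0,0,0],
    [0,0,0],
    [0,0,0],
    [0,0,0],
    [0,0,0],
    [0,0,0],
    [0,0,0],
    [0,0,0],
    [0,0,0],
    [0,0,0],
    [0,0,0],
    [0,0,0]
  ],
  "delta_pos": [
    [0.003,-0.003,0.03],
    [0.003,-0.003,0.06],
    [0.003,-0.003,0.08],
    [0.003,-0.003,0.09],
    [0.003,-0.003,0.09],
    [0.003,-0.003,0.09],
    [0.003,-0.003,0.09],
    [0.003,-0.003,0.09],
    [0.003,-0.003,0.09],
    [0.003,-0.003,0.09],
    [0.003,-0.003,0.09],
    [0.003,-0.003,0.09]
  ],
  "gripper": [-0.4,-0.4,-0.4,-0.4,-0.4,-0.4,0.4,0.4,0.4,0.4,0.4,0.4]
}}

```text
time: 3.3
position: [0.6264, 0.2192, 0.0097]
tool_rot: [0.773, 0.634, 0.0, 0.0]
ft_force: [-0.0, -0.8, -0.3]
grip_width: 0.0303
grip_force: 0.0
```

```bash
python3 go.py 627,221,100,-11 621,-210,100,0
```

```text
now [626.4 219.2   9.7] w 30.3 q6 0.37 t 3.3
627,221,100,-11 rot [0.0, -0.0, -0.3] pos [0.0019, 0.0002, -0.0903] rows 2.2 q6 0.53
621,-210,100,0 rot [0.0, -0.0, -11.3] pos [-0.4219, 0.0786, -0.0903] rows 10.3 q6 -0.33
```

```bash
python3 - <<'E'
from h import *
c=viewer.camera("side");x,y=210,110
a=cv2.resize(c["pixels"][y:y+110,x:x+130],None,fx=4,fy=4)
print(proj(c,[.6264,.2192,.0097])-[x,y]);o=status.get_obs();print(o["grip_width"],o["grip_force"],o["position"])
c=viewer.camera("top");b=cv2.resize(c["pixels"][145:245,205:285],None,fx=3.5,fy=4.4)
cv2.imwrite("pics/s3.png",np.hstack([a,b[:440]]))
E
```

```text
[59.36151458 79.19304807]
0.02848700246599489 0.0 [0.62635161 0.21917622 0.00954734]
```

View pics/s3.png

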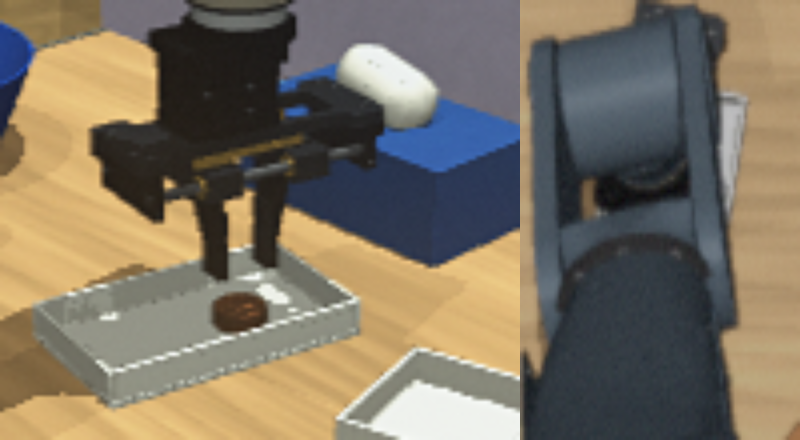

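The fingers hover near crop (240,270), above or behind the disc at (240,312), which they haven't touched. The projected TCP and the visible tips disagree, so I'll check that discrepancy.

```bash
python3 - <<'E'
from h import *
c=viewer.camera("side")
print("s2 proj",proj(c,[.6293,.2169,.0981]),"start",proj(c,[.251,-.5715,.1834]))
for z in (.01,.02,.03,.04,.05,.06): print(z,proj(c,[.6264,.2192,z])-[210,110])
# if z true: where on plane z=.0097 are the seen tips
print(cast(c,(210+60,110+67.5),.0097))
h=status.get_obs();print(h["q"],h["position"],h["tool_rot"])
E
```

```text
s2 proj [270.52589844 160.67843201] start [535.91267906 431.55968461]
0.01 [59.3609281  79.10003274]
0.02 [59.34129326 75.9859456 ]
0.03 [59.32149076 72.84526852]
0.04 [59.30151845 69.67765946]
0.05 [59.28137414 66.48277051]
0.06 [59.26105559 63.26024774]
[0.67867167 0.27280881 0.0097    ]
[1.68482682e-01 7.93497362e-01 1.45091240e+00 6.52096780e-07
 8.97135961e-01 3.65393774e-01] [0.62623825 0.2191146  0.00931024] [7.73188674e-01 6.34176059e-01 2.05066342e-05 1.14060372e-05]
```

The tips sit about 35 mm higher in the picture than the state says, and no force is felt. I'll open and descend in small steps, watching the force.

{"api": "arm_command", "payload": {
  "delta_rot": [
    [0,0,0],
    [0,0,0],
    [0,0,0],
    [0,0,0],
    [0,0,0],
    [0,0,0],
    [0,0,0],
    [0,0,0]
  ],
  "delta_pos": [
    [0,0,0],
    [0,0,0],
    [0,0,0],
    [0,0,0.002],
    [0,0,0.004],
    [0,0,0.006],
    [0,0,0.008],
    [0,0,0.008]
  ],
  "gripper": [-0.4,-0.4,-0.4,-0.4,-0.4,-0.4,-0.4,-0.4]
}}

```text
time: 4.12
position: [0.6258, 0.2189, 0.0005]
tool_rot: [0.773, 0.634, -0.001, -0.0]
ft_force: [0.7, -0.2, -0.0]
grip_width: 0.0598
grip_force: 0.0
```

```bash
python3 - <<'E'
from h import *
c=viewer.camera("side");x,y=210,110
cv2.imwrite("pics/s4.png",cv2.resize(c["pixels"][y:y+110,x:x+130],None,fx=5,fy=5,interpolation=cv2.INTER_CUBIC))
o=status.get_obs();print(o["position"],o["ft_force"],o["grip_width"])
E
```

```text
[0.62594199 0.21893718 0.00078095] [ 0.09919304  0.48976206 -0.06646954] 0.06029621117486201
```

View pics/s4.png

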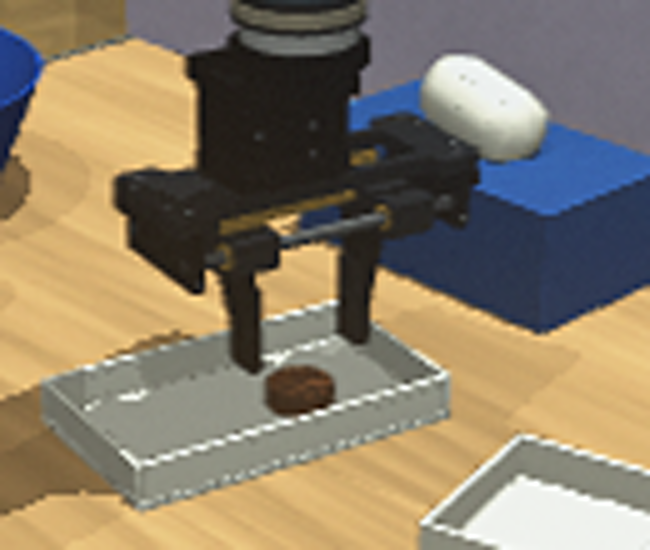

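No force with the reported z below the tray floor, so the state's z (or more) is biased. Continuing gently.

{"api": "arm_command", "payload": {
  "delta_rot": [
    [0,0,0],
    [0,0,0],
    [0,0,0],
    [0,0,0],
    [0,0,0],
    [0,0,0],
    [0,0,0],
    [0,0,0]
  ],
  "delta_pos": [
    [0,0,0.002],
    [0,0,0.004],
    [0,0,0.006],
    [0,0,0.008],
    [0,0,0.01],
    [0,0,0.012],
    [0,0,0.012],
    [0,0,0.012]
  ],
  "gripper": [-0.4,-0.4,-0.4,-0.4,-0.4,-0.4,-0.4,-0.4]
}}

```text
time: 4.83
position: [0.6261, 0.219, -0.011]
tool_rot: [0.773, 0.634, -0.0, -0.0]
ft_force: [0.3, -0.2, -0.4]
grip_width: 0.0608
grip_force: 0.0
```

```bash
python3 - <<'E'
from h import *
c=viewer.camera("side");x,y=210,110
cv2.imwrite("pics/s5.png",cv2.resize(c["pixels"][y:y+110,x:x+130],None,fx=5,fy=5,interpolation=cv2.INTER_CUBIC))
o=status.get_obs();print(o["position"],o["ft_force"],o["grip_width"])
g=cv2.cvtColor(c["pixels"],cv2.COLOR_BGR2GRAY)[160:195,250:290];print((g<60).astype(int).sum(1),[list(np.where(r<60)[0]+250) for r in g[15:35]])
E
```

```text
[ 0.62629877  0.21904445 -0.01078162] [-0.485441   -0.66945088 -0.4726972 ] 0.06081287829861325
[25 29 30 27 21 19 20 21 16 15 15 14 13 13 13 12 12 12 12 12 12 10  6  6
 12 13  8 11  7 13 12 11  6  0  0] [[np.int64(256), np.int64(257), np.int64(258), np.int64(259), np.int64(260), np.int64(261), np.int64(278), np.int64(279), np.int64(280), np.int64(281), np.int64(282), np.int64(283)], [np.int64(256), np.int64(257), np.int64(258), np.int64(259), np.int64(260), np.int64(261), np.int64(278), np.int64(279), np.int64(280), np.int64(281), np.int64(282), np.int64(283)], [np.int64(256), np.int64(257), np.int64(258), np.int64(259), np.int64(260), np.int64(261), np.int64(278), np.int64(279), np.int64(280), np.int64(281), np.int64(282), np.int64(283)], [np.int64(256), np.int64(257), np.int64(258), np.int64(259), np.int64(260), np.int64(261), np.int64(278), np.int64(279), np.int64(280), np.int64(281), np.int64(282), np.int64(283)], [np.int64(256), np.int64(257), np.int64(258), np.int64(259), np.int64(260), np.int64(261), np.int64(278), np.int64(279), np.int64(280), np.int64(281), np.int64(282), n
[... 1253 characters left out ...]
64(273), np.int64(274), np.int64(275), np.int64(276)], [np.int64(264), np.int64(265), np.int64(266), np.int64(267), np.int64(268), np.int64(269), np.int64(270), np.int64(271), np.int64(272), np.int64(273), np.int64(274), np.int64(275), np.int64(276)], [np.int64(264), np.int64(265), np.int64(266), np.int64(267), np.int64(268), np.int64(269), np.int64(270), np.int64(271), np.int64(272), np.int64(273), np.int64(274), np.int64(275)], [np.int64(264), np.int64(265), np.int64(266), np.int64(267), np.int64(268), np.int64(269), np.int64(270), np.int64(271), np.int64(272), np.int64(273), np.int64(274)], [np.int64(265), np.int64(266), np.int64(267), np.int64(268), np.int64(269), np.int64(270)], [], []]
```

View pics/s5.png

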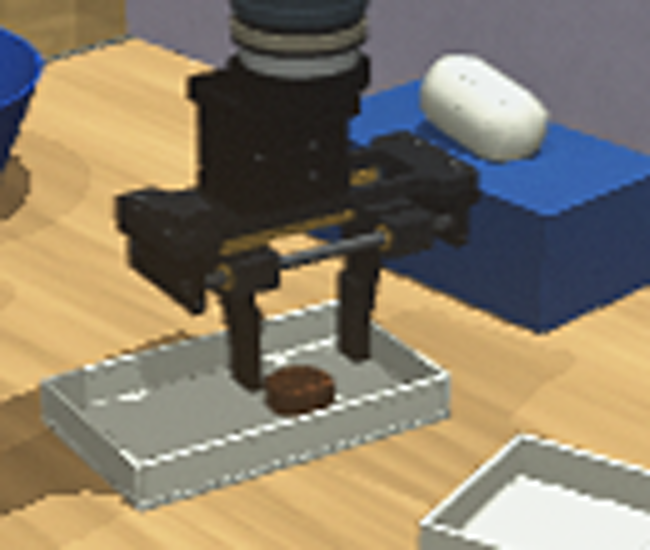

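Still no contact; the tips are around (262,187) and (281,181), which puts the TCP near z≈25 mm. Continuing down.

{"api": "arm_command", "payload": {
  "delta_rot": [
    [0,0,0],
    [0,0,0],
    [0,0,0],
    [0,0,0],
    [0,0,0],
    [0,0,0],
    [0,0,0]
  ],
  "delta_pos": [
    [0,0,0.002],
    [0,0,0.004],
    [0,0,0.006],
    [0,0,0.008],
    [0,0,0.01],
    [0,0,0.01],
    [0,0,0.01]
  ],
  "gripper": [-0.4,-0.4,-0.4,-0.4,-0.4,-0.4,-0.4]
}}

```text
time: 5.47
position: [0.6261, 0.219, -0.021]
tool_rot: [0.773, 0.634, -0.0, -0.0]
ft_force: [0.4, 1.1, 0.9]
grip_width: 0.0608
grip_force: 0.0
```

{"api": "arm_command", "payload": {
  "delta_rot": [
    [0,0,0],
    [0,0,0],
    [0,0,0],
    [0,0,0],
    [0,0,0]
  ],
  "delta_pos": [
    [0,0,0.002],
    [0,0,0.004],
    [0,0,0.005],
    [0,0,0.005],
    [0,0,0.005]
  ],
  "gripper": [-0.4,-0.4,-0.4,-0.4,-0.4]
}}

```text
time: 5.88
position: [0.6262, 0.219, -0.0259]
tool_rot: [0.773, 0.634, -0.0, -0.0]
ft_force: [-0.7, 0.9, -0.4]
grip_width: 0.0608
grip_force: 0.0
```

```bash
python3 - <<'E'
from h import *
c=viewer.camera("side");x,y=225,140
cv2.imwrite("pics/s6.png",cv2.resize(c["pixels"][y:y+75,x:x+90],None,fx=7,fy=7,interpolation=cv2.INTER_CUBIC))
o=status.get_obs();print(o["position"],o["ft_force"],o["grip_width"])
E
```

```text
[ 0.62628276  0.21904537 -0.02577749] [-0.51380207 -0.275455   -0.2095243 ] 0.060793846311099874
```

View pics/s6.png

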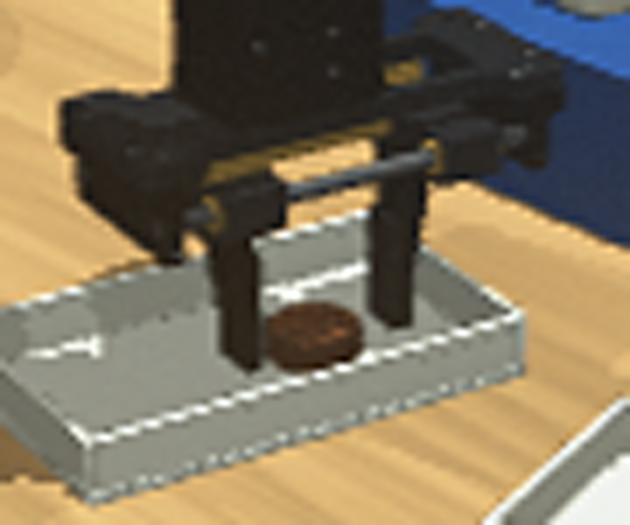

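The fingers now straddle the disc (crop centre (313,335)) with the tips at its mid-height, so reported z is about 36 mm too low. Down 2 mm more and close.

{"api": "arm_command", "payload": {
  "delta_rot": [
    [0,0,0],
    [0,0,0],
    [0,0,0],
    [0,0,0],
    [0,0,0],
    [0,0,0],
    [0,0,0]
  ],
  "delta_pos": [
    [0,0,0.001],
    [0,0,0.002],
    [0,0,0.002],
    [0,0,0.002],
    [0,0,0.002],
    [0,0,0.002],
    [0,0,0.002]
  ],
  "gripper": [-0.4,-0.4,0.4,0.4,0.4,0.4,0.4]
}}

```text
time: 6.52
position: [0.6263, 0.219, -0.0277]
tool_rot: [0.773, 0.634, 0.0, 0.0]
ft_force: [0.3, 0.3, -0.6]
grip_width: 0.0391
grip_force: 15.0
```

```bash
python3 go.py 627,220,60,-11 621,-210,60,0
```

```text
now [626.3 219.  -27.7] w 39.1 q6 0.37 t 6.5167
627,220,60,-11 rot [0.0, -0.0, -0.3] pos [0.0011, 0.0005, -0.0877] rows 2.1 q6 0.53
621,-210,60,0 rot [0.0, -0.0, -11.3] pos [-0.4218, 0.0788, -0.0877] rows 10.3 q6 -0.33
```

{"api": "arm_command", "payload": {
  "delta_rot": [
    [0,0,0],
    [0,0,0],
    [0,0,0],
    [0,0,-11],
    [0,0,-11],
    [0,0,-11],
    [0,0,-11],
    [0,0,-11],
    [0,0,-11],
    [0,0,-11],
    [0,0,-11],
    [0,0,-11]
  ],
  "delta_pos": [
    [0,0,-0.03],
    [0,0,-0.06],
    [0,0,-0.09],
    [-0.422,0.079,-0.09],
    [-0.422,0.079,-0.09],
    [-0.422,0.079,-0.09],
    [-0.422,0.079,-0.09],
    [-0.422,0.079,-0.09],
    [-0.422,0.079,-0.09],
    [-0.422,0.079,-0.09],
    [-0.422,0.079,-0.09],
    [-0.422,0.079,-0.09]
  ],
  "gripper": [0.4,0.4,0.4,0.4,0.4,0.4,0.4,0.4,0.4,0.4,0.4,0.4]
}}

```text
time: 7.52
position: [0.6214, -0.1567, 0.0624]
tool_rot: [0.709, 0.705, 0.0, -0.0]
ft_force: [0.3, 0.4, -0.5]
grip_width: 0.0391
grip_force: 15.0
```

```bash
python3 go.py 621,-210,60,0 621,-210,-26,0
```

```text
now [ 621.4 -156.7   62.4] w 39.1 q6 -0.42 t 7.5167
621,-210,60,0 rot [0.0, -0.0, -0.3] pos [-0.0533, -0.0001, 0.0024] rows 1.3 q6 -0.33
621,-210,-26,0 rot [0.0, -0.0, -0.3] pos [-0.0533, -0.0001, 0.0884] rows 2.1 q6 -0.33
```

{"api": "arm_command", "payload": {
  "delta_rot": [
    [0,0,0],
    [0,0,0],
    [0,0,0],
    [0,0,0],
    [0,0,0],
    [0,0,0]
  ],
  "delta_pos": [
    [-0.03,0,0.002],
    [-0.053,0,0.002],
    [-0.053,0,0.03],
    [-0.053,0,0.06],
    [-0.053,0,0.06],
    [-0.053,0,0.06]
  ],
  "gripper": [0.4,0.4,0.4,0.4,0.4,0.4]
}}

```text
time: 8.02
position: [0.6196, -0.2069, 0.0006]
tool_rot: [0.709, 0.705, -0.001, -0.002]
ft_force: [0.2, -0.4, -0.3]
grip_width: 0.0392
grip_force: 15.0
```

```bash
python3 go.py 621,-210,60,0 621,-210,-27,0; python3 - <<'E'
from h import *
c=viewer.camera("side");x,y=350,170
cv2.imwrite("pics/s7.png",cv2.resize(c["pixels"][y:y+125,x:x+130],None,fx=4,fy=4,interpolation=cv2.INTER_CUBIC))
p=status.get_obs()["position"];print(p,[(proj(c,p+[0,0,d])-[x,y])*4 for d in(.02,.036,.05)])
E
```

```text
now [ 6.196e+02 -2.069e+02  6.000e-01] w 39.2 q6 -0.49 t 8.0167
621,-210,60,0 rot [-0.3, -0.1, -0.3] pos [-0.003, 0.0011, -0.0594] rows 1.4 q6 -0.33
621,-210,-27,0 rot [-0.3, -0.1, -0.3] pos [-0.0032, 0.0015, 0.0276] rows 2.1 q6 -0.33
[ 0.62133626 -0.20741208  0.00229413] [array([193.1509451 , 322.49617146]), array([197.51652475, 298.93116873]), array([201.39977685, 277.96972639])]
```

View pics/s7.png

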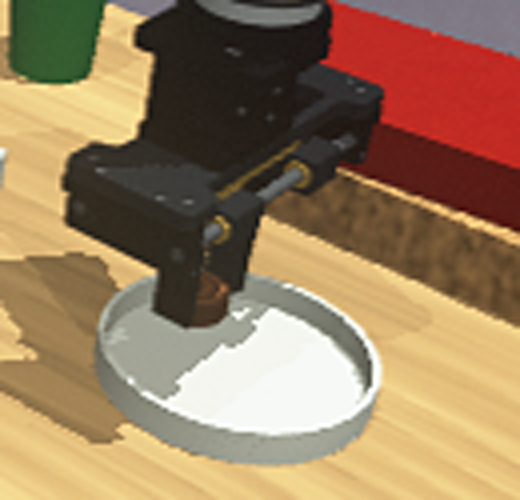

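The disc is held over the dish, with the tips at about (205,302), matching the 36 mm bias. Lowering and releasing.

{"api": "arm_command", "payload": {
  "delta_rot": [
    [0,0,0],
    [0,0,0],
    [0,0,0],
    [0,0,0],
    [0,0,0],
    [0,0,0],
    [0,0,0],
    [0,0,0],
    [0,0,0],
    [0,0,0],
    [0,0,0],
    [0,0,0]
  ],
  "delta_pos": [
    [-0.003,0,0.01],
    [-0.003,0,0.02],
    [-0.003,0,0.026],
    [-0.003,0,0.028],
    [-0.003,0,0.028],
    [-0.003,0,0.028],
    [-0.003,0,0.028],
    [-0.003,0,0.028],
    [-0.003,0,0.0],
    [-0.003,0,-0.03],
    [-0.003,0,-0.06],
    [-0.003,0,-0.06]
  ],
  "gripper": [0.4,0.4,0.4,0.4,0.4,-0.15,-0.15,-0.15,-0.15,-0.15,-0.15,-0.15]
}}

```text
time: 9.07
position: [0.6261, -0.2131, 0.0691]
tool_rot: [0.709, 0.705, 0.002, 0.006]
ft_force: [0.1, -0.2, 0.6]
grip_width: 0.05
grip_force: 0.0
```

```bash
python3 go.py 438,-146,60,-72 438,-146,-30,-72 438,-146,60,0
```

```text
now [ 626.1 -213.1   69.1] w 50.0 q6 -0.49 t 9.0667
438,-146,60,-72 rot [0.8, -0.1, 71.7] pos [0.0662, -0.1886, 0.0065] rows 10.0 q6 0.93
438,-146,-30,-72 rot [0.8, -0.1, 71.7] pos [0.0667, -0.1896, 0.0965] rows 2.2 q6 0.93
438,-146,60,0 rot [0.6, 0.3, -0.3] pos [0.0662, -0.1886, 0.0065] rows 10.1 q6 -0.32
```

{"api": "arm_command", "payload": {
  "delta_rot": [
    [0,0,0],
    [0,0,0],
    [0,0,0],
    [0,0,0],
    [0,0,0],
    [0,0,0],
    [0,0,0],
    [0,0,0]
  ],
  "delta_pos": [
    [0.067,-0.188,0.006],
    [0.067,-0.188,0.006],
    [0.067,-0.188,0.006],
    [0.067,-0.188,0.006],
    [0.067,-0.188,0.006],
    [0.067,-0.188,0.006],
    [0.067,-0.188,0.006],
    [0.067,-0.188,0.006]
  ],
  "gripper": [-0.4,-0.4,-0.4,-0.4,-0.4,-0.4,-0.4,-0.4]
}}

```text
time: 9.73
position: [0.4355, -0.1439, 0.0568]
tool_rot: [0.709, 0.705, 0.0, 0.002]
ft_force: [0.3, -0.5, -0.9]
grip_width: 0.0604
grip_force: 0.0
```

```bash
python3 go.py 438,-146,60,0 438,-146,-30,0; python3 - <<'E'
from h import *
c=viewer.camera("top")
print("dish draught",find(c,"brown",(370,160,420,212),.018),find(c,"white",(362,155,425,215),.022))
c=viewer.camera("side");p=cast(c,(323,277),.014);print("side drA approx",p,find(c,"brown",(305,265,342,295),.014))
E
```

```text
now [ 435.5 -143.9   56.8] w 60.4 q6 -0.56 t 9.7333
438,-146,60,0 rot [0.2, 0.1, -0.3] pos [-0.0021, 0.0025, -0.0032] rows 0.1 q6 -0.32
438,-146,-30,0 rot [0.2, 0.1, -0.3] pos [-0.0019, 0.0022, 0.0868] rows 2.2 q6 -0.32
dish draught [ 620.7 -204.6   34.8   31.3   -1.6] [ 621.4 -234.8  148.8  147.7   66.6]
side drA approx [ 0.43935479 -0.14537463  0.014     ] [ 433.  -151.3   51.4   37.3   42. ]
```

Draught_b is in the dish at (621,-205), 31 mm from its centre. Now grasping draught_a.

{"api": "arm_command", "payload": {
  "delta_rot": [
    [0,0,0],
    [0,0,0],
    [0,0,0],
    [0,0,0],
    [0,0,0],
    [0,0,0],
    [0,0,0],
    [0,0,0],
    [0,0,0],
    [0,0,0],
    [0,0,0]
  ],
  "delta_pos": [
    [-0.002,0.002,0.03],
    [-0.002,0.002,0.06],
    [-0.002,0.002,0.075],
    [-0.002,0.002,0.082],
    [-0.002,0.002,0.086],
    [-0.002,0.002,0.086],
    [-0.002,0.002,0.086],
    [-0.002,0.002,0.086],
    [-0.002,0.002,0.086],
    [-0.002,0.002,0.086],
    [-0.002,0.002,0.086]
  ],
  "gripper": [-0.4,-0.4,-0.4,-0.4,-0.4,-0.4,0.4,0.4,0.4,0.4,0.4]
}}

```text
time: 10.75
position: [0.4364, -0.1452, -0.0291]
tool_rot: [0.709, 0.705, 0.0, 0.001]
ft_force: [0.2, 0.0, 3.7]
grip_width: 0.039
grip_force: 15.0
```

```bash
python3 go.py 438,-146,60,0 621,-261,60,0 621,-261,-26,0
```

```text
now [ 436.4 -145.2  -29.1] w 39.0 q6 -0.56 t 10.75
438,-146,60,0 rot [0.1, 0.1, -0.3] pos [-0.0009, 0.0017, -0.0891] rows 2.1 q6 -0.32
621,-261,60,0 rot [0.1, 0.1, -0.3] pos [-0.115, 0.1853, -0.0887] rows 5.2 q6 -0.40
621,-261,-26,0 rot [0.1, 0.1, -0.3] pos [-0.1149, 0.1852, -0.0027] rows 2.1 q6 -0.40
```

{"api": "arm_command", "payload": {
  "delta_rot": [
    [0,0,0],
    [0,0,0],
    [0,0,0],
    [0,0,0],
    [0,0,0],
    [0,0,0],
    [0,0,0],
    [0,0,0],
    [0,0,0],
    [0,0,0],
    [0,0,0],
    [0,0,0]
  ],
  "delta_pos": [
    [0,0,-0.03],
    [0,0,-0.06],
    [0,0,-0.088],
    [-0.115,0.185,-0.088],
    [-0.115,0.185,-0.088],
    [-0.115,0.185,-0.088],
    [-0.115,0.185,-0.088],
    [-0.115,0.185,-0.088],
    [-0.115,0.185,-0.088],
    [-0.115,0.185,-0.088],
    [-0.115,0.185,-0.06],
    [-0.115,0.185,-0.04]
  ],
  "gripper": [0.4,0.4,0.4,0.4,0.4,0.4,0.4,0.4,0.4,0.4,0.4,0.4]
}}

```text
time: 11.75
position: [0.6189, -0.2598, 0.0099]
tool_rot: [0.709, 0.705, -0.0, -0.001]
ft_force: [-0.7, 1.0, -0.3]
grip_width: 0.0389
grip_force: 15.0
```

```bash
python3 go.py 621,-261,-26,0
```

```text
now [ 618.9 -259.8    9.9] w 38.9 q6 -0.56 t 11.75
621,-261,-26,0 rot [-0.1, -0.0, -0.3] pos [-0.0013, 0.0021, 0.0359] rows 0.9 q6 -0.40
```

{"api": "arm_command", "payload": {
  "delta_rot": [
    [0,0,0],
    [0,0,0],
    [0,0,0],
    [0,0,0],
    [0,0,0],
    [0,0,0],
    [0,0,0],
    [0,0,0],
    [0,0,0],
    [0,0,0],
    [0,0,0],
    [0,0,0]
  ],
  "delta_pos": [
    [-0.001,0.001,0.015],
    [-0.001,0.001,0.028],
    [-0.001,0.001,0.034],
    [-0.001,0.001,0.036],
    [-0.001,0.001,0.036],
    [-0.001,0.001,0.036],
    [-0.001,0.001,0.036],
    [-0.001,0.001,0.036],
    [-0.001,0.001,0.01],
    [-0.001,0.001,-0.02],
    [-0.001,0.001,-0.05],
    [-0.001,0.001,-0.05]
  ],
  "gripper": [0.4,0.4,0.4,0.4,0.4,-0.15,-0.15,-0.15,-0.15,-0.15,-0.15,-0.15]
}}

```text
time: 12.75
position: [0.6259, -0.2644, 0.0672]
tool_rot: [0.709, 0.705, 0.002, 0.006]
ft_force: [0.6, -1.3, 0.9]
grip_width: 0.0502
grip_force: 0.0
```

```bash
python3 go.py 433,-338,60,-56 433,-338,-30,-56
```

```text
now [ 625.9 -264.4   67.2] w 50.2 q6 -0.56 t 12.75
433,-338,60,-56 rot [0.8, 0.0, 55.7] pos [-0.0745, -0.1926, 0.0056] rows 7.8 q6 0.31
433,-338,-30,-56 rot [0.8, 0.0, 55.7] pos [-0.0739, -0.1936, 0.0956] rows 2.2 q6 0.31
```

{"api": "arm_command", "payload": {
  "delta_rot": [
    [0,0,56],
    [0,0,56],
    [0,0,56],
    [0,0,56],
    [0,0,56],
    [0,0,56],
    [0,0,56],
    [0,0,56],
    [0,0,56],
    [0,0,56]
  ],
  "delta_pos": [
    [-0.075,-0.193,0.006],
    [-0.075,-0.193,0.006],
    [-0.075,-0.193,0.006],
    [-0.075,-0.193,0.006],
    [-0.075,-0.193,0.006],
    [-0.075,-0.193,0.006],
    [-0.075,-0.193,0.006],
    [-0.075,-0.193,0.006],
    [-0.075,-0.193,0.006],
    [-0.075,-0.193,0.006]
  ],
  "gripper": [-0.15,-0.15,-0.15,-0.15,-0.15,-0.15,-0.15,-0.15,-0.15,-0.15]
}}

```text
time: 13.58
position: [0.428, -0.3361, 0.0544]
tool_rot: [0.957, 0.291, 0.0, 0.0]
ft_force: [0.6, -0.2, 0.3]
grip_width: 0.0499
grip_force: 0.0
```

```bash
python3 go.py 433,-338,60,-56 433,-338,-30,-56; python3 - <<'E'
from h import *
c=viewer.camera("top")
b=mask(c["pixels"],"brown")[160:212,365:422]
n,_,st,ce=cv2.connectedComponentsWithStats(b)
print([(s[4],cast(c,q+[365,160],.018).round(4)) for s,q in zip(st[1:],ce[1:]) if s[4]>20])
E
```

```text
now [ 428.  -336.1   54.4] w 49.9 q6 0.11 t 13.5833
433,-338,60,-56 rot [0.0, -0.0, -0.1] pos [0.0031, 0.0044, -0.0056] rows 0.2 q6 0.31
433,-338,-30,-56 rot [0.0, -0.0, -0.1] pos [0.0031, 0.0044, 0.0844] rows 2.2 q6 0.31
[(np.int32(106), array([ 0.6202, -0.2057,  0.018 ])), (np.int32(98), array([ 0.6214, -0.2609,  0.018 ]))]
```

Both draughts lie in the dish (30 and 26 mm off centre). Now match B.

{"api": "arm_command", "payload": {
  "delta_rot": [
    [0,0,0],
    [0,0,0],
    [0,0,0],
    [0,0,0],
    [0,0,0],
    [0,0,0],
    [0,0,0],
    [0,0,0],
    [0,0,0],
    [0,0,0],
    [0,0,0],
    [0,0,0]
  ],
  "delta_pos": [
    [0.003,0.004,0.03],
    [0.003,0.004,0.06],
    [0.003,0.004,0.075],
    [0.003,0.004,0.08],
    [0.003,0.004,0.083],
    [0.003,0.004,0.083],
    [0.003,0.004,0.083],
    [0.003,0.004,0.083],
    [0.003,0.004,0.083],
    [0.003,0.004,0.083],
    [0.003,0.004,0.083],
    [0.003,0.004,0.083]
  ],
  "gripper": [-0.15,-0.15,-0.15,-0.15,-0.15,-0.15,0.9,0.9,0.9,0.9,0.9,0.9]
}}

```text
time: 14.63
position: [0.4327, -0.3376, -0.0284]
tool_rot: [0.957, 0.29, 0.0, 0.0]
ft_force: [-0.3, 0.5, 0.1]
grip_width: 0.0179
grip_force: 0.0
```

```bash
python3 go.py 433,-338,60,-56 592,211,60,79 592,211,-26,79
```

```text
now [ 432.7 -337.6  -28.4] w 17.9 q6 0.12 t 14.6333
433,-338,60,-56 rot [0.0, -0.0, -0.3] pos [0.0, 0.0005, -0.0884] rows 2.1 q6 0.31
592,211,60,79 rot [0.0, 0.0, -135.3] pos [0.437, -0.3679, -0.0886] rows 18.9 q6 -1.04
592,211,-26,79 rot [0.0, 0.0, -135.3] pos [0.437, -0.368, -0.0026] rows 2.1 q6 -1.04
```

{"api": "arm_command", "payload": {
  "delta_rot": [
    [0,0,0],
    [0,0,0],
    [0,0,0],
    [0,0,0],
    [0,0,0],
    [0,0,0]
  ],
  "delta_pos": [
    [0,0,0],
    [0,0,0],
    [0,0,0],
    [0,0,-0.03],
    [0,0,-0.06],
    [0,0,-0.088]
  ],
  "gripper": [0.9,0.9,0.9,0.9,0.9,0.9]
}}

```text
time: 15.13
position: [0.4321, -0.3369, 0.0597]
tool_rot: [0.957, 0.29, -0.0, -0.001]
ft_force: [-0.6, 0.2, 0.6]
grip_width: 0.0114
grip_force: 15.0
```

```bash
python3 go.py 592,211,60,79; python3 - <<'E'
from h import *
c=viewer.camera("side");x,y=360,220
cv2.imwrite("pics/s8.png",cv2.resize(c["pixels"][y:y+150,x:x+150],None,fx=3,fy=3,interpolation=cv2.INTER_CUBIC))
E
```

```text
now [ 432.1 -336.9   59.7] w 11.4 q6 0.12 t 15.1333
592,211,60,79 rot [-0.1, -0.1, -135.3] pos [0.4371, -0.3671, 0.0003] rows 18.9 q6 -1.04
```

View pics/s8.png

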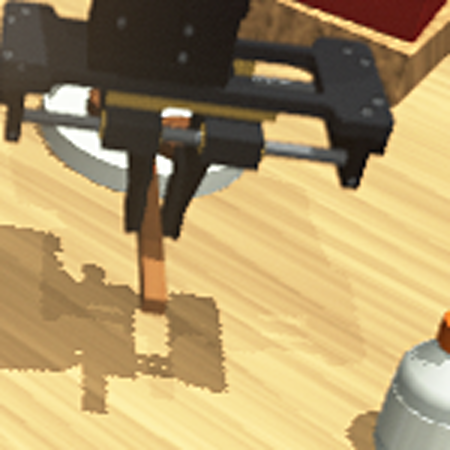

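The match is held and level, with its end at crop (152,305). Carrying it to the tray.

{"api": "arm_command", "payload": {
  "delta_rot": [
    [0,0,0],
    [0,0,0],
    [0,0,5],
    [0,0,10],
    [0,0,15],
    [0,0,20],
    [0,0,25],
    [0,0,30],
    [0,0,35],
    [0,0,40],
    [0,0,44.7],
    [0,0,44.7]
  ],
  "delta_pos": [
    [0.437,-0.367,0],
    [0.437,-0.367,0],
    [0.437,-0.367,0],
    [0.437,-0.367,0],
    [0.437,-0.367,0],
    [0.437,-0.367,0],
    [0.437,-0.367,0],
    [0.437,-0.367,0],
    [0.437,-0.367,0],
    [0.437,-0.367,0],
    [0.437,-0.367,0],
    [0.437,-0.367,0]
  ],
  "gripper": [0.9,0.9,0.9,0.9,0.9,0.9,0.9,0.9,0.9,0.9,0.9,0.9]
}}

```text
time: 16.18
position: [0.5726, 0.1447, 0.0589]
tool_rot: [0.995, -0.097, -0.0, 0.0]
ft_force: [0.3, -0.9, -0.5]
grip_width: 0.0114
grip_force: 15.0
```

```bash
sed -i 's/np.arctan2(y,x)+np.pi\/2-f/np.arctan2(y,x)-.17+np.pi\/2-f-float(__import__("os").environ.get("B",0))/' go.py; B=1.8 python3 go.py 592,211,60,79 592,211,-25,79
```

```text
now [572.6 144.7  58.9] w 11.4 q6 1.82 t 16.1833
592,211,60,79 rot [0.0, 0.0, -0.1] pos [0.0063, -0.0688, -0.0011] rows 1.7 q6 0.14
592,211,-25,79 rot [0.0, 0.0, -0.1] pos [0.0063, -0.0688, 0.0839] rows 2.0 q6 0.14
```

{"api": "arm_command", "payload": {
  "delta_rot": [
    [0,0,0],
    [0,0,0],
    [0,0,0],
    [0,0,0],
    [0,0,0],
    [0,0,0]
  ],
  "delta_pos": [
    [0.006,-0.035,0],
    [0.006,-0.069,0],
    [0.006,-0.069,0],
    [0.006,-0.069,0.03],
    [0.006,-0.069,0.04],
    [0.006,-0.069,0.04]
  ],
  "gripper": [0.9,0.9,0.9,0.9,0.9,0.9]
}}

```text
time: 16.68
position: [0.588, 0.2083, 0.0159]
tool_rot: [0.995, -0.096, -0.004, 0.001]
ft_force: [0.2, -0.6, -0.5]
grip_width: 0.0114
grip_force: 15.0
```

```bash
B=1.8 python3 go.py 592,211,-25,79; python3 - <<'E'
from h import *
c=viewer.camera("side");x,y=200,120
cv2.imwrite("pics/s9.png",cv2.resize(c["pixels"][y:y+110,x:x+130],None,fx=4,fy=4,interpolation=cv2.INTER_CUBIC))
E
```

```text
now [588.  208.3  15.9] w 11.4 q6 1.92 t 16.6833
592,211,-25,79 rot [0.2, 0.4, 0.0] pos [0.0037, -0.0035, 0.0409] rows 1.0 q6 0.14
```

View pics/s9.png

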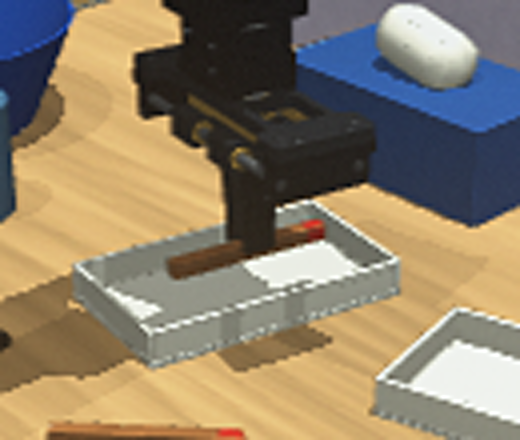

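The match runs parallel to the tray and hovers inside its outline (crop (175,265) to (320,230)). Lowering and releasing with a small opening.

{"api": "arm_command", "payload": {
  "delta_rot": [
    [0,0,0],
    [0,0,0],
    [0,0,0],
    [0,0,0],
    [0,0,0],
    [0,0,0],
    [0,0,0],
    [0,0,0],
    [0,0,0],
    [0,0,0],
    [0,0,0],
    [0,0,0]
  ],
  "delta_pos": [
    [0.002,-0.001,0.015],
    [0.002,-0.001,0.03],
    [0.002,-0.001,0.038],
    [0.002,-0.001,0.04],
    [0.002,-0.001,0.04],
    [0.002,-0.001,0.04],
    [0.002,-0.001,0.04],
    [0.002,-0.001,0.04],
    [0.002,-0.001,0.01],
    [0.002,-0.001,-0.02],
    [0.002,-0.001,-0.05],
    [0.002,-0.001,-0.05]
  ],
  "gripper": [0.9,0.9,0.9,0.9,0.9,0.4,0.4,0.4,0.4,0.4,0.4,0.4]
}}

```text
time: 17.73
position: [0.599, 0.2108, 0.0761]
tool_rot: [0.995, -0.096, 0.006, -0.002]
ft_force: [0.6, 0.4, 0.4]
grip_width: 0.026
grip_force: 0.0
```

```bash
B=1.8 python3 go.py 430,125,60,42; python3 go.py 430,125,60,42
```

```text
now [599.  210.8  76.1] w 26.0 q6 1.92 t 17.7333
430,125,60,42 rot [-0.5, -0.6, 37.0] pos [-0.1497, 0.1165, 0.0137] rows 5.2 q6 0.72
now [599.  210.8  76.1] w 26.0 q6 1.92 t 17.7333
430,125,60,42 rot [0.8, -0.6, -143.0] pos [-0.1497, 0.1165, 0.0137] rows 20.0 q6 -0.62
```

{"api": "arm_command", "payload": {
  "delta_rot": [
    [0,0,37],
    [0,0,37],
    [0,0,37],
    [0,0,37],
    [0,0,37],
    [0,0,37],
    [0,0,37],
    [0,0,37],
    [0,0,37]
  ],
  "delta_pos": [
    [-0.15,0.117,0.014],
    [-0.15,0.117,0.014],
    [-0.15,0.117,0.014],
    [-0.15,0.117,0.014],
    [-0.15,0.117,0.014],
    [-0.15,0.117,0.014],
    [-0.15,0.117,0.014],
    [-0.15,0.117,0.014],
    [-0.15,0.117,0.014]
  ],
  "gripper": [-0.15,-0.15,-0.15,-0.15,-0.15,-0.15,-0.15,-0.15,-0.15]
}}

```text
time: 18.48
position: [0.4269, 0.1238, 0.0556]
tool_rot: [0.914, -0.406, 0.002, -0.001]
ft_force: [-0.7, -0.7, 0.4]
grip_width: 0.0502
grip_force: 0.0
```

```bash
B=1.8 python3 go.py 430,125,60,42 430,125,-30,42; python3 - <<'E'
from h import *
c=viewer.camera("top")
print("tray match",find(c,"match",(222,160,275,235),.016),"tray",find(c,"white",(215,150,278,238),.028))
E
```

```text
now [426.9 123.8  55.6] w 50.2 q6 2.44 t 18.4833
430,125,60,42 rot [-0.2, -0.1, 0.1] pos [0.0012, -0.0032, -0.0044] rows 0.1 q6 0.72
430,125,-30,42 rot [-0.2, -0.1, 0.1] pos [0.001, -0.0029, 0.0856] rows 2.2 q6 0.72
tray match [593.1 208.  113.    8.1 -11.5] tray [596.3 230.8 200.6 120.2 -11.7]
```

Match B lies in the tray at about -23 mm across. Now match A.

{"api": "arm_command", "payload": {
  "delta_rot": [
    [0,0,0],
    [0,0,0],
    [0,0,0],
    [0,0,0],
    [0,0,0],
    [0,0,0],
    [0,0,0],
    [0,0,0],
    [0,0,0],
    [0,0,0],
    [0,0,0],
    [0,0,0]
  ],
  "delta_pos": [
    [0.001,-0.003,0.03],
    [0.001,-0.003,0.06],
    [0.001,-0.003,0.075],
    [0.001,-0.003,0.08],
    [0.001,-0.003,0.084],
    [0.001,-0.003,0.084],
    [0.001,-0.003,0.084],
    [0.001,-0.003,0.084],
    [0.001,-0.003,0.084],
    [0.001,-0.003,0.084],
    [0.001,-0.003,0.084],
    [0.001,-0.003,0.084]
  ],
  "gripper": [-0.15,-0.15,-0.15,-0.15,-0.15,0.9,0.9,0.9,0.9,0.9,0.9,0.9]
}}

```text
time: 19.53
position: [0.4275, 0.1247, -0.0284]
tool_rot: [0.914, -0.407, 0.0, -0.0]
ft_force: [-0.5, 0.5, 2.6]
grip_width: 0.0112
grip_force: 14.6
```

{"api": "arm_command", "payload": {
  "delta_rot": [
    [0,0,0],
    [0,0,0],
    [0,0,0],
    [0,0,0],
    [0,0,0],
    [0,0,0]
  ],
  "delta_pos": [
    [0,0,0],
    [0,0,0],
    [0,0,-0.03],
    [0,0,-0.06],
    [0,0,-0.088],
    [0,0,-0.088]
  ],
  "gripper": [0.9,0.9,0.9,0.9,0.9,0.9]
}}

```text
time: 20.03
position: [0.4301, 0.125, 0.0629]
tool_rot: [0.914, -0.407, 0.004, -0.002]
ft_force: [0.8, 0.1, 0.4]
grip_width: 0.0114
grip_force: 15.0
```

```bash
B=1.8 python3 go.py 600,250,60,79
```

```text
now [430.1 125.   62.9] w 11.4 q6 2.44 t 20.0333
600,250,60,79 rot [-0.2, -0.4, -37.0] pos [0.0209, -0.2099, 0.0043] rows 5.2 q6 0.19
```

{"api": "arm_command", "payload": {
  "delta_rot": [
    [0,0,-37],
    [0,0,-37],
    [0,0,-37],
    [0,0,-37],
    [0,0,-37],
    [0,0,-37],
    [0,0,-37],
    [0,0,-37],
    [0,0,-37],
    [0,0,-37]
  ],
  "delta_pos": [
    [0.021,-0.21,0.004],
    [0.021,-0.21,0.004],
    [0.021,-0.21,0.004],
    [0.021,-0.21,0.004],
    [0.021,-0.21,0.004],
    [0.021,-0.21,0.004],
    [0.021,-0.21,0.004],
    [0.021,-0.21,0.004],
    [0.021,-0.21,0.03],
    [0.021,-0.21,0.03]
  ],
  "gripper": [0.9,0.9,0.9,0.9,0.9,0.9,0.9,0.9,0.9,0.9]
}}

```text
time: 20.87
position: [0.592, 0.2477, 0.0254]
tool_rot: [0.995, -0.097, -0.005, 0.002]
ft_force: [-0.8, -1.4, -1.6]
grip_width: 0.0111
grip_force: 15.0
```

```bash
B=1.8 python3 go.py 600,250,30,79 600,250,-25,79
```

```text
now [592.  247.7  25.4] w 11.1 q6 1.99 t 20.8667
600,250,30,79 rot [0.2, 0.5, -0.1] pos [0.0074, -0.0038, -0.0047] rows 0.2 q6 0.19
600,250,-25,79 rot [0.2, 0.5, -0.1] pos [0.0079, -0.004, 0.0503] rows 1.3 q6 0.19
```

{"api": "arm_command", "payload": {
  "delta_rot": [
    [0,0,0],
    [0,0,0],
    [0,0,0],
    [0,0,0],
    [0,0,0]
  ],
  "delta_pos": [
    [0.001,0,0],
    [0.001,0,0.01],
    [0.001,0,0.02],
    [0.001,0,0.03],
    [0.001,0,0.03]
  ],
  "gripper": [0.9,0.9,0.9,0.9,0.9]
}}

```text
time: 21.28
position: [0.5963, 0.2488, -0.003]
tool_rot: [0.995, -0.096, -0.002, 0.001]
ft_force: [-0.3, 0.7, -1.7]
grip_width: 0.0113
grip_force: 15.0
```

```bash
B=1.8 python3 go.py 600,250,-25,79
```

```text
now [596.3 248.8  -3. ] w 11.3 q6 1.99 t 21.2833
600,250,-25,79 rot [0.1, 0.2, -0.0] pos [0.0035, -0.0019, 0.022] rows 0.5 q6 0.19
```

{"api": "arm_command", "payload": {
  "delta_rot": [
    [0,0,0],
    [0,0,0],
    [0,0,0],
    [0,0,0],
    [0,0,0],
    [0,0,0],
    [0,0,0],
    [0,0,0],
    [0,0,0],
    [0,0,0],
    [0,0,0],
    [0,0,0]
  ],
  "delta_pos": [
    [0.001,0,0.01],
    [0.001,0,0.018],
    [0.001,0,0.022],
    [0.001,0,0.022],
    [0.001,0,0.022],
    [0.001,0,0.022],
    [0.001,0,0.022],
    [0.001,0,0.022],
    [0.001,0,-0.01],
    [0.001,0,-0.04],
    [0.001,0,-0.065],
    [0.001,0,-0.065]
  ],
  "gripper": [0.9,0.9,0.9,0.9,0.9,0.4,0.4,0.4,0.4,0.4,0.4,0.4]
}}

```text
time: 22.28
position: [0.6037, 0.2505, 0.0703]
tool_rot: [0.995, -0.096, 0.006, -0.002]
ft_force: [1.2, -0.1, 0.6]
grip_width: 0.0259
grip_force: 0.0
```

```bash
python3 go.py 423,305,60,7;B=1.8 python3 go.py 423,305,60,7
```

```text
now [603.7 250.5  70.3] w 25.9 q6 1.98 t 22.2833
423,305,60,7 rot [0.4, -0.7, -108.0] pos [-0.1879, -0.0191, 0.0084] rows 15.1 q6 0.33
now [603.7 250.5  70.3] w 25.9 q6 1.98 t 22.2833
423,305,60,7 rot [0.4, -0.7, -108.0] pos [-0.1879, -0.0191, 0.0084] rows 15.1 q6 -1.47
```

{"api": "arm_command", "payload": {
  "delta_rot": [
    [0,0,-108],
    [0,0,-108],
    [0,0,-108],
    [0,0,-108],
    [0,0,-108],
    [0,0,-108],
    [0,0,-108],
    [0,0,-108],
    [0,0,-108],
    [0,0,-108],
    [0,0,-108],
    [0,0,-108]
  ],
  "delta_pos": [
    [-0.188,-0.019,0.008],
    [-0.188,-0.019,0.008],
    [-0.188,-0.019,0.008],
    [-0.188,-0.019,0.008],
    [-0.188,-0.019,0.008],
    [-0.188,-0.019,0.008],
    [-0.188,-0.019,0.008],
    [-0.188,-0.019,0.008],
    [-0.188,-0.019,0.008],
    [-0.188,-0.019,0.008],
    [-0.188,-0.019,0.008],
    [-0.188,-0.019,0.008]
  ],
  "gripper": [-0.15,-0.15,-0.15,-0.15,-0.15,-0.15,-0.15,-0.15,-0.15,-0.15,-0.15,-0.15]
}}

```text
time: 23.28
position: [0.418, 0.3037, 0.056]
tool_rot: [0.792, 0.611, -0.0, -0.0]
ft_force: [-0.6, -0.0, 0.1]
grip_width: 0.0499
grip_force: 0.0
```

```bash
python3 go.py 423,305,60,7
```

```text
now [418.  303.7  56. ] w 49.9 q6 0.67 t 23.2833
423,305,60,7 rot [-0.0, 0.0, -21.7] pos [0.0025, 0.0045, -0.004] rows 3.0 q6 0.33
```

{"api": "arm_command", "payload": {
  "delta_rot": [
    [0,0,-7],
    [0,0,-14],
    [0,0,-21.7],
    [0,0,-21.7],
    [0,0,-21.7],
    [0,0,-21.7],
    [0,0,-21.7],
    [0,0,-21.7]
  ],
  "delta_pos": [
    [0.002,0.003,0],
    [0.002,0.004,0],
    [0.002,0.004,0],
    [0.002,0.004,0.02],
    [0.002,0.004,0.05],
    [0.002,0.004,0.07],
    [0.002,0.004,0.072],
    [0.002,0.004,0.072]
  ],
  "gripper": [-0.15,-0.15,-0.15,-0.15,-0.15,-0.15,-0.15,-0.15]
}}

```text
time: 23.95
position: [0.4216, 0.3041, -0.0169]
tool_rot: [0.665, 0.747, -0.002, -0.001]
ft_force: [0.1, 0.8, -0.9]
grip_width: 0.05
grip_force: 0.0
```

```bash
python3 go.py 423,305,-29,7; python3 - <<'E'
from h import *
c=viewer.camera("top")
for z,b in(("match",(222,160,275,235)),):
    m=mask(c["pixels"],z)[160:235,222:275];n,_,st,ce=cv2.connectedComponentsWithStats(m)
    print([(s[4],cast(c,q+[222,160],.016).round(4)) for s,q in zip(st[1:],ce[1:]) if s[4]>20])
E
```

```text
now [421.6 304.1 -16.9] w 50.0 q6 0.29 t 23.95
423,305,-29,7 rot [-0.2, 0.1, -0.4] pos [0.0007, 0.0016, 0.0121] rows 0.3 q6 0.33
[(np.int32(89), array([0.5997, 0.2472, 0.016 ])), (np.int32(88), array([0.5949, 0.2073, 0.016 ]))]
```

Both matches lie in the tray, about 40 mm apart. Now gripping the domino.

{"api": "arm_command", "payload": {
  "delta_rot": [
    [0,0,0],
    [0,0,0],
    [0,0,0],
    [0,0,0],
    [0,0,0],
    [0,0,0],
    [0,0,0],
    [0,0,0],
    [0,0,0],
    [0,0,0],
    [0,0,0],
    [0,0,0]
  ],
  "delta_pos": [
    [0.001,0.001,0.006],
    [0.001,0.001,0.01],
    [0.001,0.001,0.012],
    [0.001,0.001,0.012],
    [0.001,0.001,0.012],
    [0.001,0.001,0.012],
    [0.001,0.001,0.012],
    [0.001,0.001,0.012],
    [0.001,0.001,0.012],
    [0.001,0.001,-0.02],
    [0.001,0.001,-0.05],
    [0.001,0.001,-0.077]
  ],
  "gripper": [-0.15,-0.15,-0.15,0.7,0.7,0.7,0.7,0.7,0.7,0.7,0.7,0.7]
}}

```text
time: 25.0
position: [0.4232, 0.3056, 0.062]
tool_rot: [0.665, 0.747, -0.001, -0.0]
ft_force: [0.2, 0.5, 0.2]
grip_width: 0.0137
grip_force: 0.0
```

```bash
python3 go.py 622,16,60,15;
```

```text
now [423.2 305.6  62. ] w 13.7 q6 0.3 t 25.0
622,16,60,15 rot [-0.1, 0.0, -8.4] pos [-0.3107, 0.164, 0.0019] rows 8.4 q6 -0.41
```

The grip closed past 25 mm, so it missed the domino. Taking a look.

```bash
python3 - <<'E'
from h import *
c=viewer.camera("side");x,y=130,110
a=cv2.resize(c["pixels"][y:y+120,x:x+150],None,fx=4,fy=4,interpolation=cv2.INTER_CUBIC)
cv2.imwrite("pics/s10.png",a)
p=status.get_obs()["position"]
print([((proj(c,p+[0,0,d])-[x,y])*4).round() for d in(0,.03,.036,.045)],"dom",(proj(c,[.423,.305,.005])-[x,y])*4)
c=viewer.camera("top");print(find(c,"black",(200,230,250,275),.01))
E
```

```text
[array([242., 292.]), array([238., 250.]), array([237., 242.]), array([235., 229.])] dom [249.16718936 376.41297936]
[ 4.175e+02  3.302e+02  1.387e+02  9.510e+01 -4.000e-01]
```

View pics/s10.png

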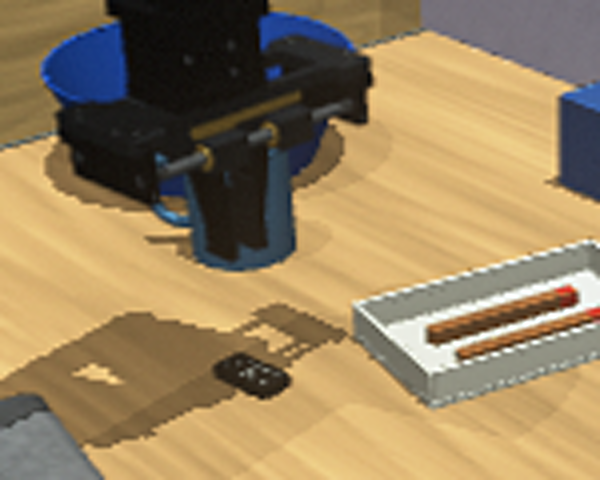

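The domino is unmoved at crop (253,375), so the fingers closed above it. I'll go lower, in small steps.

{"api": "arm_command", "payload": {
  "delta_rot": [
    [0,0,0],
    [0,0,0],
    [0,0,0],
    [0,0,0],
    [0,0,0],
    [0,0,0],
    [0,0,0],
    [0,0,0],
    [0,0,0]
  ],
  "delta_pos": [
    [0,0,0],
    [0,0,0],
    [0,0,0.03],
    [0,0,0.06],
    [0,0,0.08],
    [0,0,0.088],
    [0,0,0.092],
    [0,0,0.092],
    [0,0,0.092]
  ],
  "gripper": [-0.15,-0.15,-0.15,-0.15,-0.15,-0.15,-0.15,-0.15,-0.15]
}}

```text
time: 25.85
position: [0.4238, 0.3059, -0.0306]
tool_rot: [0.665, 0.747, 0.0, 0.0]
ft_force: [0.1, 0.1, -0.2]
grip_width: 0.0496
grip_force: 0.0
```

{"api": "arm_command", "payload": {
  "delta_rot": [
    [0,0,0],
    [0,0,0],
    [0,0,0],
    [0,0,0]
  ],
  "delta_pos": [
    [0,0,0.001],
    [0,0,0.002],
    [0,0,0.002],
    [0,0,0.002]
  ],
  "gripper": [-0.15,-0.15,-0.15,-0.15]
}}

```text
time: 26.18
position: [0.424, 0.306, -0.0321]
tool_rot: [0.665, 0.747, 0.001, 0.0]
ft_force: [0.8, -0.2, -0.3]
grip_width: 0.05
grip_force: 0.0
```

{"api": "arm_command", "payload": {
  "delta_rot": [
    [0,0,0],
    [0,0,0],
    [0,0,0],
    [0,0,0],
    [0,0,0],
    [0,0,0],
    [0,0,0],
    [0,0,0]
  ],
  "delta_pos": [
    [0,0,0.001],
    [0,0,0.001],
    [0,0,0.001],
    [0,0,0.001],
    [0,0,0.001],
    [0,0,0.001],
    [0,0,0.001],
    [0,0,0.001]
  ],
  "gripper": [-0.15,-0.15,0.7,0.7,0.7,0.7,0.7,0.7]
}}

```text
time: 26.85
position: [0.4236, 0.3058, -0.0338]
tool_rot: [0.665, 0.747, 0.0, 0.0]
ft_force: [1.1, 0.1, -0.4]
grip_width: 0.0245
grip_force: 15.0
```

Gripped at 24.5 mm. Lifting and carrying it to the box.

{"api": "arm_command", "payload": {
  "delta_rot": [
    [0,0,0],
    [0,0,0],
    [0,0,0],
    [0,0,-8],
    [0,0,-8],
    [0,0,-8],
    [0,0,-8],
    [0,0,-8],
    [0,0,-8],
    [0,0,-8],
    [0,0,-8],
    [0,0,-8]
  ],
  "delta_pos": [
    [0,0,-0.03],
    [0,0,-0.06],
    [0,0,-0.095],
    [-0.31,0.164,-0.095],
    [-0.31,0.164,-0.095],
    [-0.31,0.164,-0.095],
    [-0.31,0.164,-0.095],
    [-0.31,0.164,-0.095],
    [-0.31,0.164,-0.095],
    [-0.31,0.164,-0.095],
    [-0.31,0.164,-0.095],
    [-0.31,0.164,-0.095]
  ],
  "gripper": [0.7,0.7,0.7,0.7,0.7,0.7,0.7,0.7,0.7,0.7,0.7,0.7]
}}

```text
time: 27.85
position: [0.6259, 0.0121, 0.0615]
tool_rot: [0.612, 0.791, 0.001, 0.002]
ft_force: [0.6, 0.1, -0.3]
grip_width: 0.0247
grip_force: 15.0
```

```bash
python3 go.py 622,16,60,15 622,16,-28,15
```

```text
now [625.9  12.1  61.5] w 24.7 q6 -0.41 t 27.85
622,16,60,15 rot [0.2, 0.2, -0.5] pos [0.0047, -0.0028, 0.0015] rows 0.1 q6 -0.41
622,16,-28,15 rot [0.2, 0.2, -0.5] pos [0.005, -0.0031, 0.0895] rows 2.1 q6 -0.41
```

{"api": "arm_command", "payload": {
  "delta_rot": [
    [0,0,0],
    [0,0,0],
    [0,0,0],
    [0,0,0],
    [0,0,0],
    [0,0,0],
    [0,0,0]
  ],
  "delta_pos": [
    [0.002,0,0],
    [0.002,0,0.03],
    [0.002,0,0.06],
    [0.002,0,0.08],
    [0.002,0,0.085],
    [0.002,0,0.087],
    [0.002,0,0.087]
  ],
  "gripper": [0.7,0.7,0.7,0.7,0.7,0.7,0.7]
}}

```text
time: 28.43
position: [0.6217, 0.0194, -0.0257]
tool_rot: [0.611, 0.792, -0.0, -0.0]
ft_force: [-0.4, 0.3, 1.0]
grip_width: 0.0246
grip_force: 15.0
```

```bash
python3 go.py 622,16,-28,15
```

```text
now [621.7  19.4 -25.7] w 24.6 q6 -0.4 t 28.4333
622,16,-28,15 rot [-0.0, -0.0, -0.3] pos [-0.0033, -0.0005, 0.0023] rows 0.1 q6 -0.41
```

{"api": "arm_command", "payload": {
  "delta_rot": [
    [0,0,0],
    [0,0,0],
    [0,0,0],
    [0,0,0],
    [0,0,0],
    [0,0,0],
    [0,0,0],
    [0,0,0],
    [0,0,0],
    [0,0,0],
    [0,0,0],
    [0,0,0]
  ],
  "delta_pos": [
    [0,0,0.001],
    [0,0,0.002],
    [0,0,0.002],
    [0,0,0.002],
    [0,0,0.002],
    [0,0,0.002],
    [0,0,-0.02],
    [0,0,-0.05],
    [0,0,-0.09],
    [0,0,-0.13],
    [-0.15,-0.2,-0.16],
    [-0.15,-0.2,-0.16]
  ],
  "gripper": [0.7,0.7,0.1,0.1,0.1,0.1,0.1,0.1,0.1,0.1,0.1,0.1]
}}

```text
time: 29.43
position: [0.5734, -0.046, 0.1175]
tool_rot: [0.609, 0.793, 0.002, 0.004]
ft_force: [0.1, -1.1, -0.5]
grip_width: 0.039
grip_force: 0.0
```

{"api": "arm_command", "payload": {
  "delta_rot": [
    [0,0,0],
    [0,0,0],
    [0,0,0],
    [0,0,0],
    [0,0,0],
    [0,0,0],
    [0,0,0],
    [0,0,0]
  ],
  "delta_pos": [
    [-0.2,-0.15,-0.03],
    [-0.2,-0.15,-0.03],
    [-0.2,-0.15,-0.03],
    [-0.2,-0.15,-0.03],
    [-0.2,-0.15,-0.03],
    [-0.2,-0.15,-0.03],
    [-0.2,-0.15,-0.03],
    [-0.2,-0.15,-0.03]
  ],
  "gripper": [0.1,0.1,0.1,0.1,0.1,0.1,0.1,0.1]
}}

```text
time: 30.1
position: [0.4752, -0.2801, 0.1447]
tool_rot: [0.613, 0.79, 0.0, 0.001]
ft_force: [0.2, -0.2, -0.2]
grip_width: 0.0392
grip_force: 0.0
```

```bash
python3 - <<'E'
from h import *
t=viewer.camera("top");s=viewer.camera("side")
a=cv2.resize(t["pixels"][145:275,195:455],(780,390));b=cv2.resize(s["pixels"][150:310,180:480],(394,210));
o=np.zeros((600,780,3),np.uint8);o[:390]=a;o[390:,:394]=b;cv2.imwrite("pics/f.png",o)
print("tape",find(t,"yellow",(303,232,332,260),.019),"box",find(t,"white",(285,158,343,212),.028))
m=cv2.inRange(cv2.cvtColor(t["pixels"],cv2.COLOR_BGR2GRAY)[164:210,292:338],0,90);n,_,st,ce=cv2.connectedComponentsWithStats(m)
print([(q[4],cast(t,e+[292,164],.014).round(4)) for q,e in zip(st[1:],ce[1:]) if q[4]>15])
E
```

```text
tape [432.9   9.2  49.9  46.6  89.1] box [622.   16.5 111.7 110.6 -75.4]
[(np.int32(68), array([0.6201, 0.0199, 0.014 ]))]
```

View pics/f.png

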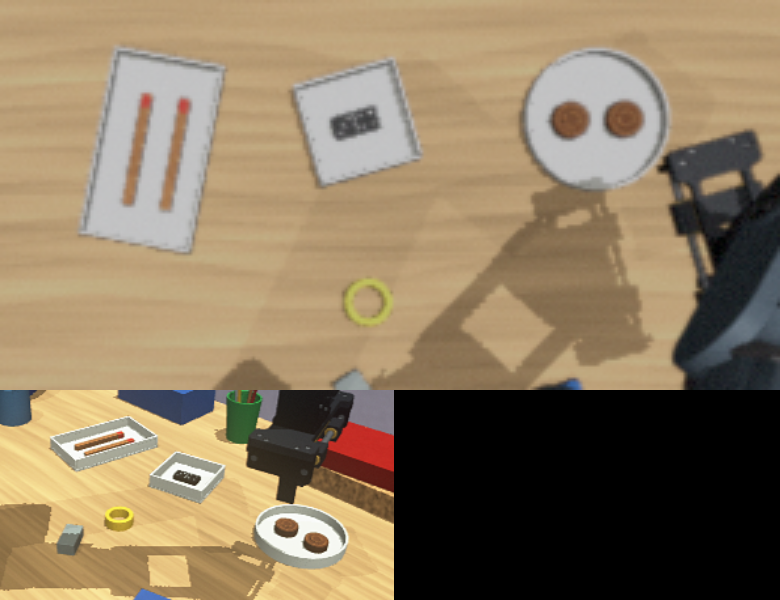

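All five pieces lie flat in their trays: matches at (138,150) and (175,155), domino at (356,122), draughts at (570,120) and (625,118). The tape has not moved and the arm is clear.

```bash
python3 -c "
from rig import robot;print(robot.hand_in())"
```

```text
the job is handed in; nothing more can be done
None
```

I handed the job in at about 30 s on the robot's clock. In the last pictures both matchsticks, both draughts and the domino lie flat in their trays, the misplaced draught was out before any matchstick went in, and the tape had not moved. The mug wasn't re-measured, and the hand-in gave no verdict.

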